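# Park a feed roller on the service ramp behind a chock

## Task

The short, thick rubber feed roller has to wait on the sloping service ramp without rolling away. First set the roof-shaped rubber chock down on the outlined place on the ramp, square across the slope, and let go of it. Then take the roller from its cradle, lower it onto the ramp close against the uphill side of the chock, lying along the chock, and only there let go, so that it stays put against the chock.

Things in the scene. Friction and masses are not known exactly. Their poses are not given: they have to be found in the camera images.
- chock_center (a point): Centre (half-way up) of the loose black rubber chock, 150 g: roof-shaped, trapezium section, same both ways round. Base 66 mm along its x, flat top 22 mm, 36 mm high; sloping faces to its +x and -x. Grip its upright end faces, 46 mm apart along its y. It starts base down on the table left of the ramp, before or behind a flat rubber pad only 10 mm thick (bystander).
- roller_center (a point): Centre of the feed roller, about 200 g: black rubber cylinder 50 mm in diameter, 60 mm long along its y, bright discs on its flat ends. Grip it by these ends, so no finger comes between it and the chock. Starts level, centre 36 mm up, in one of two fixed V cradles (34 mm long, ends stick out 13 mm) right of the ramp; the other holds a thinner, 120 mm long roller (bystander).
- mark (a point): Centre of the rectangle outlined in black (100 mm along the slope, 86 mm across) on the ramp's surface, 22 mm above the table. Its axes are level and turn with the ramp: x uphill, y across the slope, z up. The surface at x, y in this frame lies at z = 0.176 x. When the roller lies against a chock placed here, its centre is 45 mm (level) uphill of the chock's centre and 15 mm higher.
- ramp: The fixed metal service ramp: flat, no rim, 200 mm along the slope, 150 mm wide, climbing 10 degrees along its +x (from 13 to 47 mm above the table). Origin on the table under its middle, axes as the mark's; the mark is 44 mm downhill (-x) of it. A roller let go on the bare ramp rolls off.
Not all that is in view belongs to the job. Of the things that look like the ramp, the larger one is meant.

How it is judged:
By the outcome, as a careful person would: the job done as asked, in the order asked, and still so for the second after the job is handed in, with the robot touching nothing.
It also fails if it takes over 56 s, if anything falls off the work surface, if the arm or the gripper's body presses on something with over 40 N, if the wrist force passes 120 N, or if a joint passes its speed limit or range.

## Robot

A 6-joint arm with a two-finger parallel gripper is mounted at the origin on the work surface. World frame = base frame: x ahead of the robot, y to its left, z up, the work surface at z = 0. Lengths are in m, angles in rad, forces in N, time in s.
With the tool pointing down it reaches from about 0.275 to 0.725 m from the base axis. Payload 15.9 kg.
Tool frame: the origin (TCP) lies at the very end of the fingers, on their centre line; the grasp point (between the pads) lies 19 mm behind it; x points along the fingers, y is the direction in which the jaws open and shut, and the axes are right-handed (so a half turn about x gives the same grasp; the last joint's range is limited). The gripper opens to 85 mm and grips with 20 to 120 N. Pads are 22 mm wide; open, the fingers measure 114 mm over their backs; the gripper's body (76 mm by 85 mm) begins 54 mm behind the grasp point. The pads swing forward as they close: fully open they stand 13 mm farther back than shut.
Start: joints at [-1.174, 0.213, -0.034, 1.323, 0, 1.571], TCP at [0.193, -0.461, 0.231] pointing down, gripper open.
Joint ranges: [-2.98, 2.98], [-0.74, 1.72], [-1.14, 1.35], [-2.1, 2.04], [-1.57, 1.44], [-3.14, 3.14]. Speed limits (rad/s): [1.89, 1.89, 2.39, 2.57, 3.14, 3.14].

## Interface

Orientations are given as a 3x3 rotation matrix whose columns are the frame's x, y, z axes.
In Python, from plant import r gives the robot as it stands.
- The arm moves only by the tool play_rows, never from a script. Its argument "motion" is a list of rows, each a list of 3 entries, a list of its own where there are three numbers: the turn, a rotation vector about the world's x, y, z in rad, then the shift along the world's x, y, z in m, then the opening, from 0 (shut) to 1 (fully open). A call has 1 to 12 rows; each row is the pose to reach, as a shift and turn from the pose measured when the call began; what a row does not reach only later rows make up. A row lasts 1/8 s, in which the tool goes at most 62.5 mm and 10.7 degrees, less where a joint would pass 70% of its speed; a pose out of reach is approached as far as the arm can. A call with a gripper value outside its range is refused whole. The fingers move at their own pace and stop on an object; "newtons" is the grip in N (left out, the last holds). Time passes only in rows, so rows that repeat a pose let the fingers close. It gives the time, the measured TCP pose, the force and the opening at its end, in the units of the state.
- r.observe(): the state, without advancing time (a new reading comes with each control period).
- r.get_image(name): name is "scene" or "side" or "wrist"; returns the picture (384x512x3 uint8, red, green, blue); there is no depth.
- r.get_calibration(name): a dict with "fovy" (degrees; the focal length in pixels is half the picture's height over the tangent of half this angle, whatever the lens; pixels are square), "cx", "cy" (the principal point, pixels), "world_to_cam" (4x4, takes a point from world to camera coordinates); the wrist camera has in their place "mount" (4x4, takes a point from camera to tool coordinates, whose origin is the TCP and whose axes are the tool frame's). Camera axes: x right, y up, looking along -z (the intrinsics and any distortion apply to the point x, -y, -z); pixel columns grow to the right and rows downward; lengths in m; the calibration is good to about 2 mm. A picture is of the moment at which its call begins: read the wrist's pose just before it. get_calibration takes no time and is no camera call.
- r.close_job(): hands the job in, once; it reports no verdict.
The state is a dict: "time_s": time; "joints": joint angles; "joint_velocities": joint speeds; "effort": joint torques, N m; "eef_pos": TCP position; "tcp_rot": TCP orientation; "ft_force": force on the tool from outside, world axes, zero at the start; "wrist_torque": the same for the moment, N m; "gripper_width": opening from 0.0 (shut) to 1.0 (fully open).
Only numpy, scipy, OpenCV 4.12 (cv2) and the standard library are available. Lean on these libraries where they do the work, as an engineer would, in place of code of your own. Each camera call takes 0.05 s, during which the arm holds its last target.

## Working session

There is one attempt and no reset: what is moved stays moved. The work goes in short steps, Python scripts to look and compute and a tool call to move; the robot and the scene stay as the last step left them, time stands still between calls to the robot, and variables do not carry over. Pictures are saved under pics/ and viewed, and the job is handed in when it is done.

Besides the shell and the picture viewer there is one more tool, called after ">>>" by a JSON object that holds its "op" and its "data", one argument or row to a line. play_rows: Moves the arm, as the interface text tells. Its arguments: {"type":"object","properties":{"motion":{"type":"array","items":{"type":"array"}},"newtons":{"type":"number"}},"required":["motion"]}

```bash
ls; mkdir -p pics; cat > a.py <<'E'
E
python3 - <<'E'
from plant import r
import cv2, numpy as np
s=r.observe();print(s['time_s'],s['eef_pos'],s['tcp_rot'],s['gripper_width'])
for n in ("scene","side","wrist"):
    im=r.get_image(n);cv2.imwrite(f"pics/{n}0.png",im[:,:,::-1]);print(n,r.get_calibration(n))
E
```

```text
pics
0.0 [ 0.1931108  -0.46084883  0.23082304] [[-4.05690035e-04  3.86496534e-01 -9.22290770e-01]
 [ 1.00135066e-03 -9.22290227e-01 -3.86496746e-01]
 [-9.99999416e-01 -1.08033435e-03 -1.28546056e-05]] 0.9967074660018903
scene {'fovy': 52.692647024515686, 'cx': 255.20845872456357, 'cy': 192.23937953339697, 'world_to_cam': array([[-0.73272725,  0.68034739, -0.01543421,  0.33558093],
       [-0.49875196, -0.52144442,  0.69234544,  0.17917002],
       [ 0.46298733,  0.51499821,  0.72140112, -1.23394792],
       [ 0.        ,  0.        ,  0.        ,  1.        ]])}
side {'fovy': 51.3159138492328, 'cx': 249.58622003088792, 'cy': 192.1196607830477, 'world_to_cam': array([[-0.86604659, -0.49991769, -0.00675359,  0.39614767],
       [ 0.30219647, -0.53418443,  0.78950889, -0.19593084],
       [-0.39829712,  0.68171057,  0.61370197, -0.93476822],
       [ 0.        ,  0.        ,  0.        ,  1.        ]])}
wrist {'fovy': 67.27207308913582, 'cx': 257.50009780752725, 'cy': 191.97729999894156, 'mount': array([[-7.40535152e-04,  2.83749276e-01, -9.58898222e-01,
        -1.43147527e-01],
       [ 9.99999720e-01,  1.02978367e-04, -7.41804386e-04,
        -7.02002336e-05],
       [-1.11740684e-04, -9.58898502e-01, -2.83749272e-01,
        -7.22700518e-02],
       [ 0.00000000e+00,  0.00000000e+00,  0.00000000e+00,
         1.00000000e+00]])}
```

View pics/scene0.png

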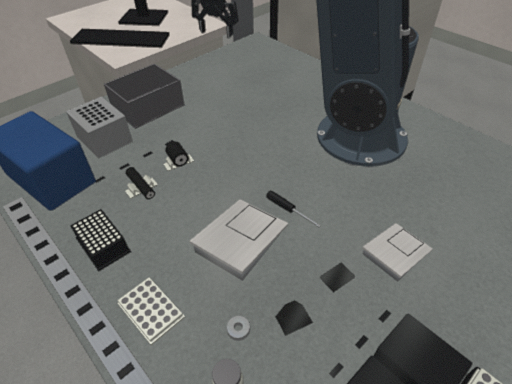

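View pics/side0.png

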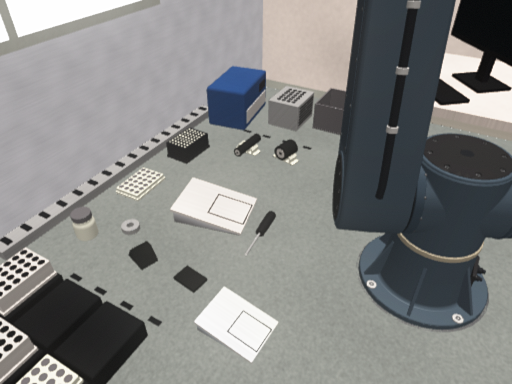

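View pics/wrist0.png

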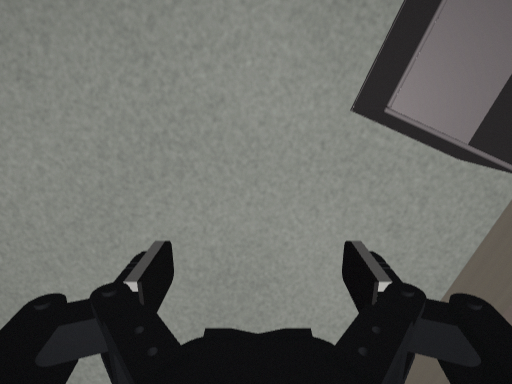

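Scene view: big ramp around (240,237), chock (293,317), flat pad (337,276), thick roller (178,153), thin roller (142,183). I'll enlarge these next.

```bash
python3 - <<'E'
import cv2
def crop(f,x,y,w,h,k,o):
    im=cv2.imread(f)[y:y+h,x:x+w]; im=cv2.resize(im,None,fx=k,fy=k,interpolation=cv2.INTER_CUBIC)
    im=cv2.convertScaleAbs(im,alpha=1.3,beta=30)
    for i in range(0,w,10): cv2.putText(im,str(x+i),(i*k,8),0,.3,(0,0,255),1); cv2.line(im,(i*k,8),(i*k,14),(0,0,255),1)
    for i in range(0,h,10): cv2.putText(im,str(y+i),(0,i*k+3),0,.3,(0,0,255),1);
    cv2.imwrite(o,im)
crop("pics/scene0.png",185,190,110,90,7,"pics/s_ramp.png")
crop("pics/scene0.png",265,255,100,85,7,"pics/s_chock.png")
crop("pics/scene0.png",115,130,90,75,8,"pics/s_roll.png")
crop("pics/side0.png",165,170,110,75,7,"pics/d_ramp.png")
crop("pics/side0.png",120,230,100,70,7,"pics/d_chock.png")
crop("pics/side0.png",225,125,90,45,8,"pics/d_roll.png")
E
```

```text
(no output)
```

View pics/s_ramp.png

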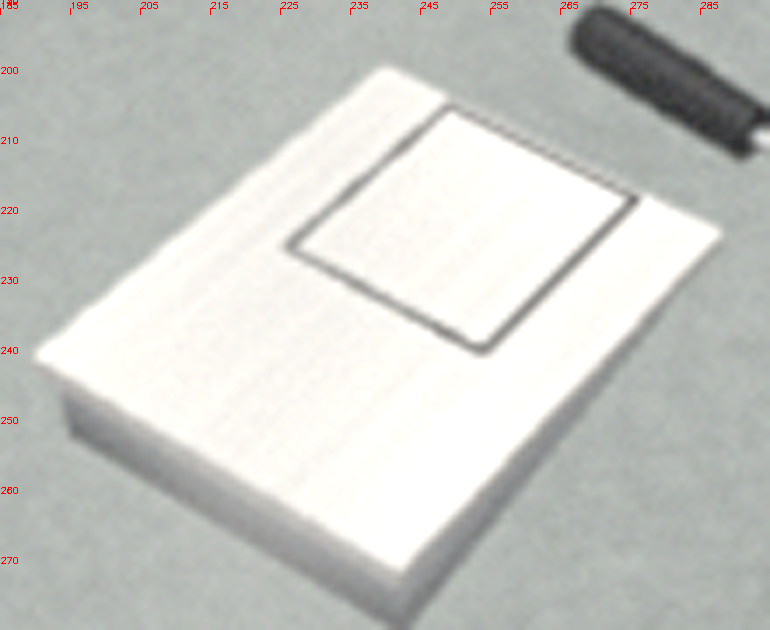

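View pics/s_chock.png

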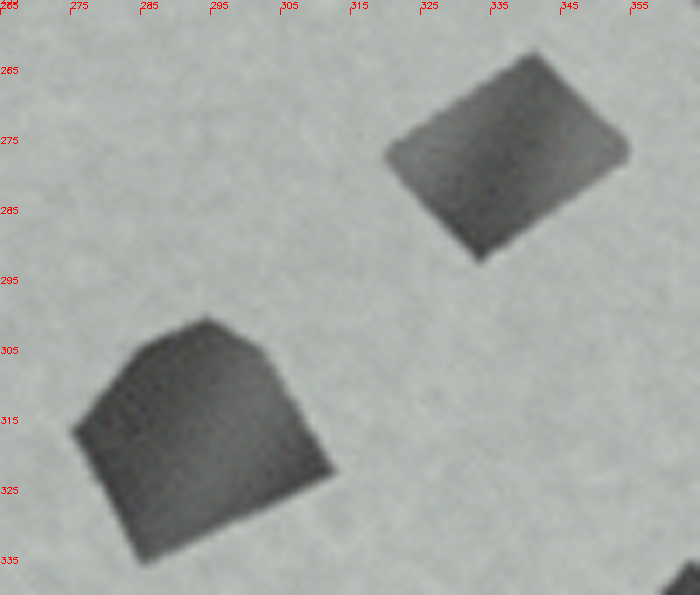

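View pics/s_roll.png

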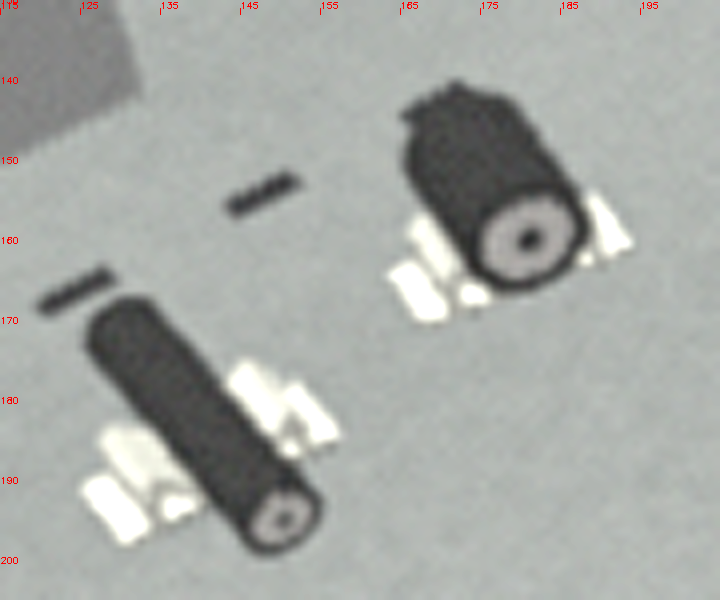

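View pics/d_ramp.png

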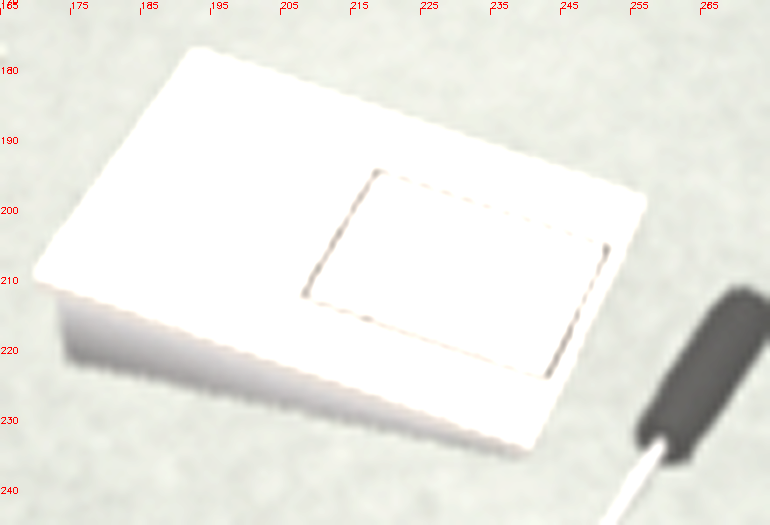

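View pics/d_chock.png

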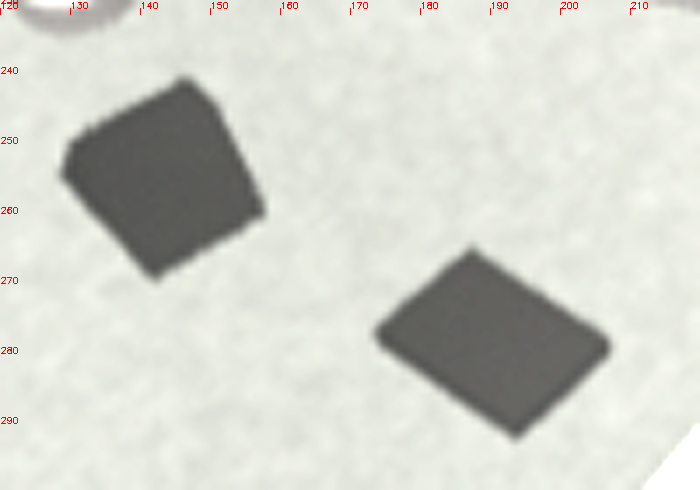

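View pics/d_roll.png

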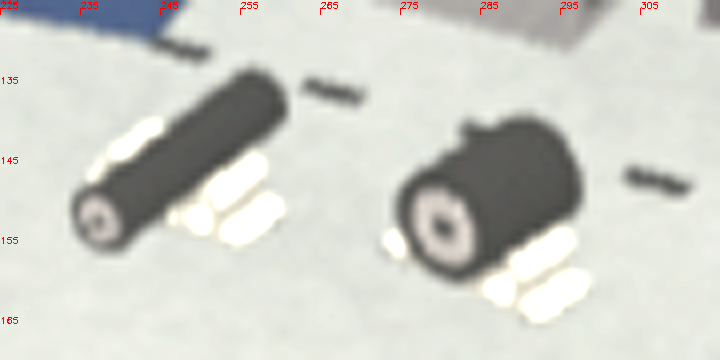

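```bash
cat > h.py <<'E'
import numpy as np, cv2
from plant import r
def K(c): 
    f=192/np.tan(np.radians(c['fovy']/2)); return f,c['cx'],c['cy']
def proj(c,P,W=None):
    W=c['world_to_cam'] if W is None else W
    P=np.atleast_2d(P); q=P@W[:3,:3].T+W[:3,3]
    f,cx,cy=K(c); return np.c_[cx+f*q[:,0]/-q[:,2], cy-f*q[:,1]/-q[:,2]]
def wristW(c,s):
    T=np.eye(4);T[:3,:3]=s['tcp_rot'];T[:3,3]=s['eef_pos']
    return np.linalg.inv(T@c['mount'])
def Rz(a): return np.array([[np.cos(a),-np.sin(a),0],[np.sin(a),np.cos(a),0],[0,0,1]])
def tri(obs): # list of (c,W,uv)
    A=[];b=[]
    for c,W,uv in obs:
        f,cx,cy=K(c);x=(uv[0]-cx)/f;y=-(uv[1]-cy)/f
        # q0 = -x q2
        A.append(W[0,:3]+x*W[2,:3]);b.append(-(W[0,3]+x*W[2,3]))
        A.append(W[1,:3]+y*W[2,:3]);b.append(-(W[1,3]+y*W[2,3]))
    A=np.array(A);b=np.array(b);p=np.linalg.lstsq(A,b,rcond=None)[0]
    return p
CH=np.array([[sx*w,sy*.023,z] for sy in(-1,1) for sx in(-1,1) for w,z in((.033,-.018),(.011,.018))])
t=np.linspace(0,2*np.pi,40,endpoint=False)
RO=np.vstack([np.c_[.025*np.cos(t),np.full(40,s*.03),.025*np.sin(t)] for s in(-1,1)])
E
cat > m1.py <<'E'
from h import *
from scipy.optimize import least_squares
cs,cd=r.get_calibration('scene'),r.get_calibration('side')
S=[(242.1,271.6),(190,240.6),(240,199.6),(288.1,223.4),(254,240.1),(226.4,225.1),(249,205.1),(275.7,218.6)]
D=[(170,209.6),(192.9,176.7),(257.1,198.6),(240.7,234.3),(208.6,212.1),(219,194.6),(251.7,205.3),(243.3,223.7)]
P=np.array([tri([(cs,cs['world_to_cam'],a),(cd,cd['world_to_cam'],b)]) for a,b in zip(S,D)])
print(P.round(4))
print('camera pos',[-(c['world_to_cam'][:3,:3].T@c['world_to_cam'][:3,3]).round(2) for c in(cs,cd)])
c10=np.cos(np.radians(10));t=np.tan(np.radians(10))
a=.1*c10;m=.05*c10
# order: high,?..
base=np.array([[a,1,0],[a,-1,0],[-a,-1,0],[-a,1,0]])
def model(x0,y0,z0,yaw,sgn):
    L=[]
    for (x,s) in [(a,1),(a,-1),(-a,-1),(-a,1)]: L.append([x,s*sgn*.075,.030+t*x])
    for (x,s) in [(m,1),(m,-1),(-m,-1),(-m,1)]: L.append([x-.044,s*sgn*.043,.022+t*x])
    return np.array(L)@Rz(yaw).T+[x0,y0,z0]
v=P[0]+P[1]-P[2]-P[3]; yaw0=np.arctan2(v[1],v[0]);c0=P[:4].mean(0)
best=None
for sgn in(1,-1):
    f=lambda p:np.r_[(proj(cs,model(*p,sgn))-S).ravel(),(proj(cd,model(*p,sgn))-D).ravel()]
    o=least_squares(f,[c0[0],c0[1],0,yaw0],loss='soft_l1')
    print(sgn,o.x,np.degrees(o.x[3]),o.cost);print(o.fun.reshape(-1,2).round(1).tolist())
    
R=tri([(cs,cs['world_to_cam'],(181.2,160)),(cd,cd['world_to_cam'],(280.1,153.2))]);print('roller disc',R)
R=tri([(cs,cs['world_to_cam'],(150.5,194.7)),(cd,cd['world_to_cam'],(237.3,152.5))]);print('thin disc',R)
# silhouette fits
I={n:cv2.cvtColor(cv2.imread(f'pics/{n}0.png'),cv2.COLOR_BGR2GRAY) for n in('scene','side')}
def sil(V,boxes,p0,zc):
    k=6
    M=[]
    for (n,(x,y,w,h)),c in zip(boxes.items(),(cs,cd)):
        g=cv2.resize(I[n][y:y+h,x:x+w],None,fx=k,fy=k,interpolation=cv2.INTER_CUBIC)
        th=cv2.threshold(g,0,255,cv2.THRESH_OTSU+cv2.THRESH_BINARY_INV)[1]
        nl,lab,st,_=cv2.connectedComponentsWithStats(th);j=1+np.argmax(st[1:,4]);M.append((lab==j,x,y,c))
    def cost(p):
        tot=0
        for m,x,y,c in M:
            q=proj(c,V@Rz(p[2]).T+[p[0],p[1],zc])
            hl=cv2.convexHull((((q-[x,y]+.5)*k-.5)).astype(np.float32))
            im=np.zeros(m.shape,np.uint8);cv2.fillConvexPoly(im,np.round(hl*16).astype(int),1,shift=4)
            tot+=(im.astype(bool)^m).sum()/m.sum()
        return tot
    from scipy.optimize import minimize
    b=None
    for yaw in np.arange(0,np.pi,np.pi/6):
        o=minimize(cost,[p0[0],p0[1],yaw],method='Nelder-Mead',options=dict(initial_simplex=np.array([[p0[0],p0[1],yaw]]*4)+np.vstack([np.zeros(3),np.diag([.01,.01,.3])])))
        if b is None or o.fun<b.fun:b=o
    return b
g=tri([(cs,cs['world_to_cam'],(293,317)),(cd,cd['world_to_cam'],(143,255))]);print('chock g',g)
o=sil(CH,{'scene':(268,294,50,46),'side':(122,234,42,42)},g,.018);print('chock',o.x,np.degrees(o.x[2]),o.fun)
E
python3 m1.py
```

```text
[[ 0.6228  0.1365  0.0432]
 [ 0.6559 -0.0096  0.0463]
 [ 0.4643 -0.0537  0.0088]
 [ 0.4305  0.0929  0.0074]
 [ 0.5382  0.082   0.0281]
 [ 0.5566  0.0023  0.0274]
 [ 0.462  -0.0197  0.0107]
 [ 0.4431  0.0602  0.011 ]]
camera pos [array([0.91, 0.5 , 0.77]), array([0.03, 0.73, 0.73])]
1 [ 0.54313988  0.04120529 -0.00354981  0.22424295] 12.848174600690397 3.8299313737015614
[[0.0, -0.4], [-0.2, -0.2], [-0.1, -0.7], [-0.1, -0.5], [0.3, 0.4], [-0.9, -0.2], [-0.4, -0.3], [0.5, 0.0], [0.1, -0.2], [-0.1, 1.1], [-0.1, 0.4], [0.1, -0.6], [-0.9, 1.1], [-0.0, -0.3], [0.3, 0.0], [-0.7, 1.4]]
-1 [ 0.52623877  0.05847571 -0.00467518  1.32424547] 75.87367636627191 551.8964979562845
[[-0.3, -0.1], [109.6, 3.4], [18.2, 0.0], [-81.2, -2.5], [-18.0, 0.1], [40.9, 1.2], [-0.4, -0.0], [-56.6, -1.2], [0.1, -0.0], [14.4, 60.2], [4.5, 11.4], [-15.9, -46.7], [-3.5, -8.5], [7.3, 23.2], [0.3, 0.3], [-12.4, -31.0]]
roller disc [ 0.49890158 -0.26915503  0.03368742]
thin disc [ 0.63376619 -0.22370201  0.02036339]
chock g [0.60357844 0.27289493 0.00516396]
chock [0.6035895  0.27562964 2.8219874 ] 161.68796762291257 0.07313691649595007
```

>>> {"op": "play_rows", "data": {
  "motion": [
    [[0,0,2.426],[0.41,0.736,-0.06],1],
    [[0,0,2.426],[0.41,0.736,-0.06],1],
    [[0,0,2.426],[0.41,0.736,-0.06],1],
    [[0,0,2.426],[0.41,0.736,-0.06],1],
    [[0,0,2.426],[0.41,0.736,-0.06],1],
    [[0,0,2.426],[0.41,0.736,-0.06],1],
    [[0,0,2.426],[0.41,0.736,-0.06],1],
    [[0,0,2.426],[0.41,0.736,-0.06],1],
    [[0,0,2.426],[0.41,0.736,-0.06],1],
    [[0,0,2.426],[0.41,0.736,-0.06],1],
    [[0,0,2.426],[0.41,0.736,-0.06],1],
    [[0,0,2.426],[0.41,0.736,-0.06],1]
  ],
  "newtons": 40
}}

```text
time_s: 1.65
eef_pos: [0.5577, 0.1945, 0.1774]
tcp_rot: [[-0.0, 0.469, 0.883], [-0.001, 0.883, -0.469], [-1.0, -0.001, 0.0]]
ft_force: [1.8, -0.6, 1.5]
gripper_width: 1.0
```

>>> {"op": "play_rows", "data": {
  "motion": [
    [[0,0,0.169],[0.046,0.081,-0.01],1],
    [[0,0,0.169],[0.046,0.081,-0.01],1],
    [[0,0,0.169],[0.046,0.081,-0.01],1],
    [[0,0,0.169],[0.046,0.081,-0.01],1]
  ]
}}

```text
time_s: 2.15
eef_pos: [0.6034, 0.2751, 0.167]
tcp_rot: [[-0.001, 0.314, 0.949], [-0.001, 0.949, -0.314], [-1.0, -0.002, -0.0]]
ft_force: [0.5, 0.1, -0.5]
gripper_width: 0.994
```

```bash
cat > snap.py <<'E'
from h import *
import sys,pickle
s=r.observe();im=r.get_image('wrist')
n=sys.argv[1];cv2.imwrite(f'pics/{n}.png',im[:,:,::-1]);pickle.dump(s,open(f'pics/{n}.pkl','wb'))
print(s['time_s'],s['eef_pos'].round(4),s['tcp_rot'].round(3).tolist(),s['joints'].round(2),s['ft_force'].round(1),s['gripper_width'])
E
python3 snap.py w1
```

```text
2.15 [0.6034 0.2751 0.167 ] [[-0.001, 0.314, 0.949], [-0.001, 0.949, -0.314], [-1.0, -0.002, -0.0]] [ 0.43  0.58  0.34  1.34 -0.    0.75] [ 0.5  0.1 -0.5] 0.9940211871952894
```

View pics/w1.png

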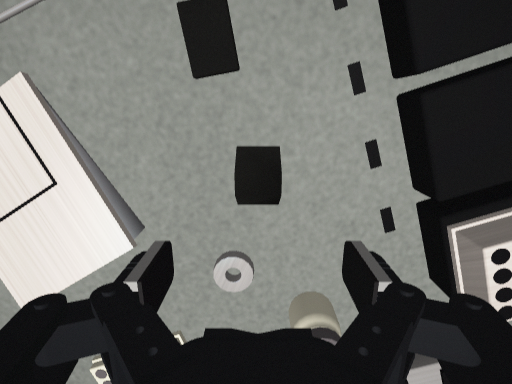

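```bash
cat > wfit.py <<'E'
from h import *
import sys,pickle
from scipy.optimize import minimize
def wfit(n,V,box,p0,zc,th=None,thr=60):
    c=r.get_calibration('wrist');s=pickle.load(open(f'pics/{n}.pkl','rb'));W=wristW(c,s)
    g=cv2.imread(f'pics/{n}.png',0);x,y,w,h=box;k=4
    g=cv2.resize(g[y:y+h,x:x+w],None,fx=k,fy=k,interpolation=cv2.INTER_CUBIC)
    m=g<thr
    nl,lab,st,_=cv2.connectedComponentsWithStats(m.astype(np.uint8));m=lab==1+np.argmax(st[1:,4])
    def cost(p):
        q=proj(c,V@Rz(p[2]).T+[p[0],p[1],zc],W)
        hl=cv2.convexHull(((q-[x,y]+.5)*k-.5).astype(np.float32))
        im=np.zeros(m.shape,np.uint8);cv2.fillConvexPoly(im,np.round(hl*16).astype(int),1,shift=4)
        return (im.astype(bool)^m).sum()/m.sum()
    sim=np.array([p0]*4)+np.vstack([np.zeros(3),np.diag([.006,.006,.1])])
    o=minimize(cost,p0,method='Nelder-Mead',options=dict(initial_simplex=sim,xatol=1e-5,fatol=1e-5))
    return o
if __name__=='__main__':
    for z in (.008,.018,.028):
        o=wfit('w1',CH,(215,125,90,100),[.6036,.2756,np.radians(-18.3)],z);print(z,o.x,np.degrees(o.x[2]),o.fun)
E
python3 wfit.py
```

```text
0.008 [ 0.60669824  0.27422052 -0.31890796] -18.272080295401217 0.030077541781052833
0.018 [ 0.60515532  0.27442176 -0.3169046 ] -18.15729624189366 0.029017964648653857
0.028 [ 0.6039649   0.27505909 -0.3218087 ] -18.43828057727124 0.09757742137456052
```

>>> {"op": "play_rows", "data": {
  "motion": [
    [[0,0,0.002],[0.0015,-0.0006,-0.05],1],
    [[0,0,0.002],[0.0015,-0.0006,-0.1],1],
    [[0,0,0.002],[0.0015,-0.0006,-0.13],1],
    [[0,0,0.002],[0.0015,-0.0006,-0.15],1],
    [[0,0,0.002],[0.0015,-0.0006,-0.161],1],
    [[0,0,0.002],[0.0015,-0.0006,-0.161],1],
    [[0,0,0.002],[0.0015,-0.0006,-0.161],1]
  ]
}}

```text
time_s: 3.08
eef_pos: [0.6056, 0.2743, 0.0076]
tcp_rot: [[0.001, 0.313, 0.95], [-0.001, 0.95, -0.313], [-1.0, -0.0, 0.001]]
ft_force: [0.0, -0.7, -0.2]
gripper_width: 1.0
```

```bash
python3 snap.py w2
```

```text
3.075 [0.6056 0.2743 0.0076] [[0.001, 0.313, 0.95], [-0.001, 0.95, -0.313], [-1.0, -0.0, 0.001]] [ 0.43  0.67  0.08  0.98 -0.    0.74] [ 0.  -0.7 -0.2] 1.0004133946147553
```

View pics/w2.png

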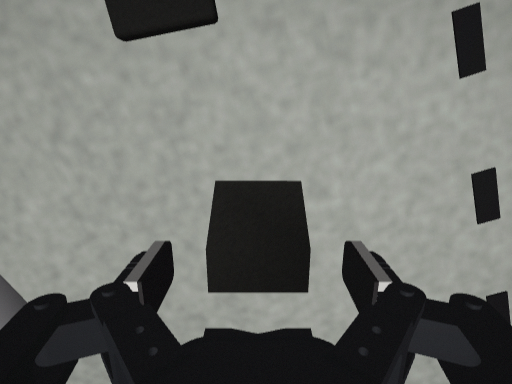

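Chock centred between the fingers (columns 207–310, pads at 172/343). Checking the fit from this second wrist height, then closing.

```bash
python3 - <<'E'
from wfit import *
for z in (.012,.018,.024):
    o=wfit('w2',CH,(190,160,140,145),[.605,.2745,-.317],z,thr=55);print(z,o.x,np.degrees(o.x[2]),o.fun)
E
```

```text
0.012 [ 0.60631127  0.27361593 -0.32722282] -18.7484866376287 0.07412821048235539
0.018 [ 0.60467625  0.27457297 -0.31773612] -18.204938590140276 0.011241038490986288
0.024 [ 0.60311932  0.27494213 -0.32750421] -18.764608780318827 0.11272940303009212
```

>>> {"op": "play_rows", "data": {
  "motion": [
    [[0,0,0],[0,0,0],0.7],
    [[0,0,0],[0,0,0],0.45],
    [[0,0,0],[0,0,0],0.3],
    [[0,0,0],[0,0,0],0.3],
    [[0,0,0],[0,0,0],0.3],
    [[0,0,0],[0,0,0],0.3]
  ],
  "newtons": 50
}}

```text
time_s: 3.88
eef_pos: [0.6059, 0.2745, 0.0082]
tcp_rot: [[0.002, 0.313, 0.95], [-0.0, 0.95, -0.313], [-1.0, 0.0, 0.002]]
ft_force: [-0.8, -0.4, 5.2]
gripper_width: 0.53
```

>>> {"op": "play_rows", "data": {
  "motion": [
    [[0,0,0],[0,0,0.02],0.3],
    [[0,0,0],[0,0,0.07],0.3],
    [[0,0,0],[0,0,0.13],0.3],
    [[0,0,0.18],[-0.008,-0.05,0.16],0.3],
    [[0,0,0.36],[-0.016,-0.11,0.16],0.3],
    [[0,0,0.543],[-0.024,-0.17,0.16],0.3],
    [[0,0,0.543],[-0.028,-0.21,0.16],0.3],
    [[0,0,0.543],[-0.028,-0.226,0.16],0.3],
    [[0,0,0.543],[-0.028,-0.226,0.16],0.3],
    [[0,0,0.543],[-0.028,-0.226,0.16],0.3]
  ]
}}

```text
time_s: 5.12
eef_pos: [0.5781, 0.0494, 0.1681]
tcp_rot: [[0.002, -0.224, 0.975], [0.001, 0.975, 0.224], [-1.0, 0.001, 0.002]]
ft_force: [-0.8, 1.3, -1.9]
gripper_width: 0.525
```

```bash
python3 snap.py w3
```

```text
5.125 [0.5781 0.0494 0.1681] [[0.002, -0.224, 0.975], [0.001, 0.975, 0.224], [-1.0, 0.001, 0.002]] [ 0.08  0.39  0.05  1.23  0.   -0.14] [-0.8  1.3 -1.9] 0.525297284983678
```

View pics/w3.png

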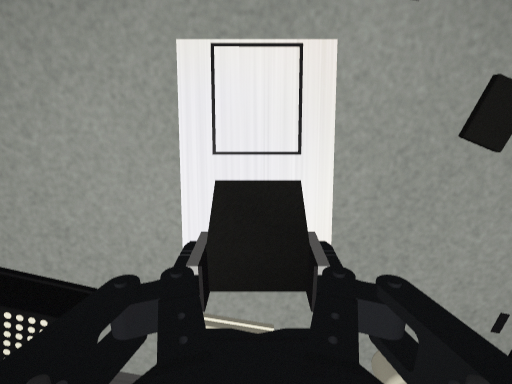

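```bash
python3 - <<'E'
import cv2
a=cv2.imread('pics/w3.png')
p=cv2.resize(a[30:65,165:345],None,fx=4.4,fy=4.4,interpolation=cv2.INTER_CUBIC)
q=cv2.resize(a[140:175,165:345],None,fx=4.4,fy=4.4,interpolation=cv2.INTER_CUBIC)
import numpy as np
cv2.imwrite('pics/w3c.png',np.vstack([p,q]))
E
```

```text
(no output)
```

View pics/w3c.png

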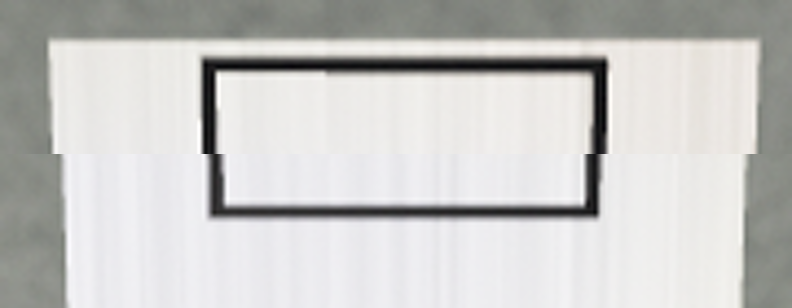

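```bash
cat > m3.py <<'E'
from h import *
import pickle
from scipy.optimize import least_squares, minimize
s=pickle.load(open('pics/w3.pkl','rb'));c=r.get_calibration('wrist');W=wristW(c,s)
U=np.array([(210.7,43),(302.6,43),(212.3,153.9),(300.7,153.9),(175.7,38.5),(337.3,38.5)])
t=np.tan(np.radians(10));C=np.cos(np.radians(10))
def model(x,y,z,yaw):
    L=[[sx*.05*C,sy*.043,sx*.05*C*t] for sx,sy in((-1,-1),(-1,1),(1,-1),(1,1))]+[[.044-.1*C,sy*.075,(.044-.1*C)*t] for sy in(-1,1)]
    return np.array(L)@Rz(yaw).T+[x,y,z]
o=least_squares(lambda p:(proj(c,model(*p),W)-U).ravel(),[.5,.031,.022,.224])
print('wrist free',o.x,np.degrees(o.x[3]),o.fun.reshape(-1,2).round(1).tolist())
o=least_squares(lambda p:(proj(c,model(p[0],p[1],.022,p[2]),W)-U).ravel(),[.5,.031,.224])
print('wrist z=.022',o.x,np.degrees(o.x[2]),o.fun.reshape(-1,2).round(1).tolist())
# chock in tool frame: fit using dark lower object: visible outline rows 181..292
E
python3 m3.py
python3 - <<'E'
import cv2
a=cv2.imread('pics/w3.png')
p=cv2.resize(a[170:310,180:340],None,fx=4,fy=4,interpolation=cv2.INTER_CUBIC)
cv2.imwrite('pics/w3d.png',cv2.convertScaleAbs(p,alpha=2.5,beta=20))
E
```

```text
wrist free [0.50235542 0.03111494 0.02465767 0.22533637] 12.91082293723302 [[-0.6, 1.1], [0.4, 1.2], [-0.3, -0.7], [0.4, -0.7], [-0.4, -0.5], [0.5, -0.4]]
wrist z=.022 [0.50208015 0.03104349 0.22533285] 12.910621392247787 [[-0.2, 1.4], [-0.0, 1.4], [0.1, -1.5], [-0.0, -1.4], [0.3, -0.2], [-0.3, -0.1]]
```

View pics/w3d.png

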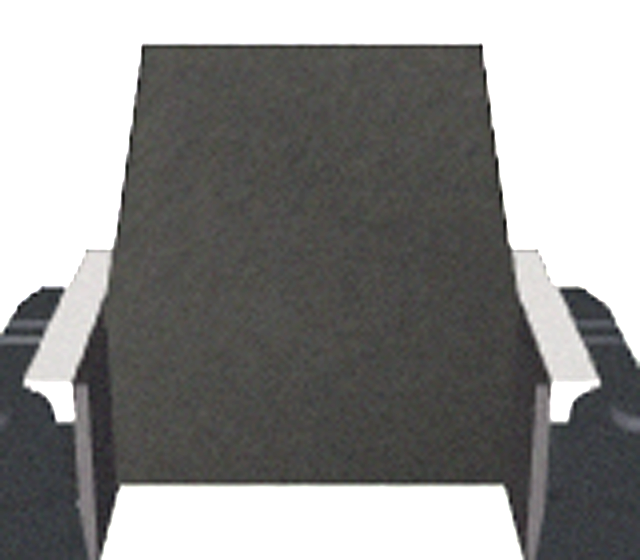

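```bash
cat > tgt.py <<'E'
from h import *
from scipy.spatial.transform import Rotation as Ro
def tilt(yaw,deg):
    u=np.array([np.cos(yaw),np.sin(yaw),0]);y=np.array([-u[1],u[0],0]);a=np.radians(deg)
    z=u*np.cos(a)+np.array([0,0,np.sin(a)]);return np.c_[np.cross(y,z),y,z]
def delta(Rt,pt):
    s=r.observe();return Ro.from_matrix(Rt@s['tcp_rot'].T).as_rotvec().round(4),(np.array(pt)-s['eef_pos']).round(4)
E
python3 -c "
from tgt import *
R=tilt(np.radians(12.9),10);print(R.round(3));print(delta(R,[.5014,.031,.0302]))"
```

```text
[[ 0.169 -0.223  0.96 ]
 [ 0.039  0.975  0.22 ]
 [-0.985  0.     0.174]]
(array([ 0.0381, -0.1685, -0.001 ]), array([-0.0766, -0.0186, -0.1379]))
```

>>> {"op": "play_rows", "data": {
  "motion": [
    [[0.01,-0.05,0],[-0.03,-0.007,-0.02],0.3],
    [[0.02,-0.1,0],[-0.06,-0.015,-0.05],0.3],
    [[0.038,-0.1685,-0.001],[-0.0766,-0.0186,-0.09],0.3],
    [[0.038,-0.1685,-0.001],[-0.0766,-0.0186,-0.115],0.3],
    [[0.038,-0.1685,-0.001],[-0.0766,-0.0186,-0.122],0.3],
    [[0.038,-0.1685,-0.001],[-0.0766,-0.0186,-0.122],0.3],
    [[0.038,-0.1685,-0.001],[-0.0766,-0.0186,-0.122],0.3]
  ]
}}

```text
time_s: 6.05
eef_pos: [0.5027, 0.0313, 0.0471]
tcp_rot: [[0.171, -0.224, 0.96], [0.039, 0.975, 0.22], [-0.985, -0.0, 0.175]]
ft_force: [-0.5, 0.2, -1.9]
gripper_width: 0.529
```

```bash
python3 snap.py w4; python3 -c "
from tgt import *
print(delta(tilt(np.radians(12.9),10),[.5014,.031,.0302]))
cv2.imwrite('pics/scene4.png',r.get_image('scene')[150:300,150:330,::-1].repeat(4,0).repeat(4,1))"
```

```text
6.05 [0.5027 0.0313 0.0471] [[0.171, -0.224, 0.96], [0.039, 0.975, 0.22], [-0.985, -0.0, 0.175]] [ 0.04  0.2  -0.57  0.63  0.03 -0.18] [-0.5  0.2 -1.9] 0.5288641001392794
(array([ 0.    ,  0.0015, -0.0003]), array([-0.0012, -0.0003, -0.0168]))
```

View pics/w4.png

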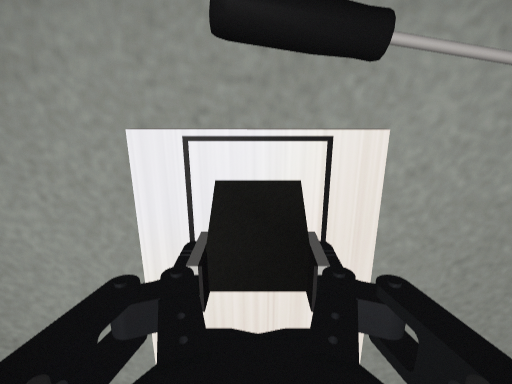

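View pics/scene4.png

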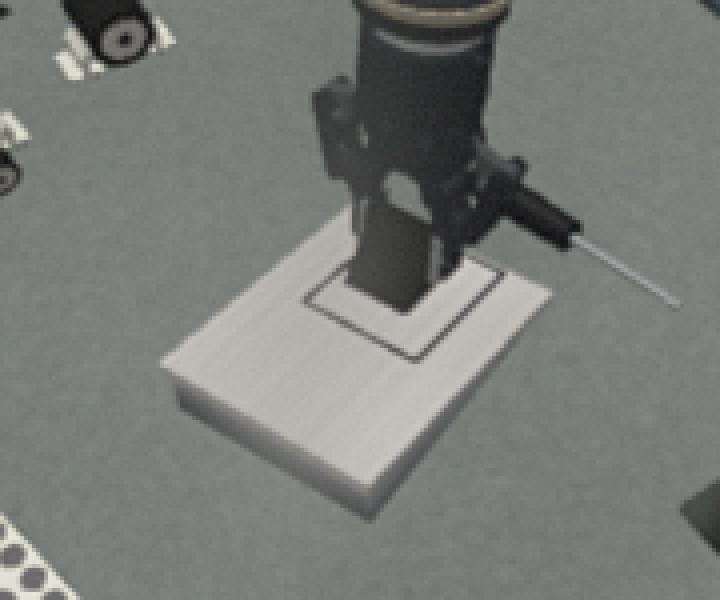

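Chock held square and centred over the mark (chock columns 210–306, outline 184–333). Lowering until contact.

>>> {"op": "play_rows", "data": {
  "motion": [
    [[0,0.0015,0],[-0.0012,-0.0003,-0.006],0.3],
    [[0,0.0015,0],[-0.0012,-0.0003,-0.011],0.3],
    [[0,0.0015,0],[-0.0012,-0.0003,-0.014],0.3],
    [[0,0.0015,0],[-0.0012,-0.0003,-0.015],0.3],
    [[0,0.0015,0],[-0.0012,-0.0003,-0.015],0.3]
  ]
}}

```text
time_s: 6.78
eef_pos: [0.5011, 0.0309, 0.0318]
tcp_rot: [[0.169, -0.223, 0.96], [0.039, 0.975, 0.22], [-0.985, 0.0, 0.173]]
ft_force: [0.1, -0.2, -1.9]
gripper_width: 0.531
```

>>> {"op": "play_rows", "data": {
  "motion": [
    [[0,0,0],[0,0,-0.001],0.3],
    [[0,0,0],[0,0,-0.002],0.3],
    [[0,0,0],[0,0,-0.002],0.3]
  ]
}}

```text
time_s: 7.15
eef_pos: [0.5013, 0.0309, 0.0303]
tcp_rot: [[0.169, -0.223, 0.96], [0.039, 0.975, 0.22], [-0.985, -0.0, 0.174]]
ft_force: [-5.7, -1.0, 9.7]
gripper_width: 0.526
```

>>> {"op": "play_rows", "data": {
  "motion": [
    [[0,0,0],[0,0,0.0005],0.6],
    [[0,0,0],[0,0,0.0005],0.8],
    [[0,0,0],[0,0,0.0005],1],
    [[0,0,0],[0,0,0.0005],1],
    [[0,0,0],[-0.003,-0.001,0.02],1],
    [[0,0,0],[-0.01,-0.002,0.06],1],
    [[0,0,0],[-0.02,-0.004,0.12],1],
    [[0,0,0],[0.03,0.003,0.16],1],
    [[0,0.08,0],[0.03,0.003,0.16],1],
    [[0,0.16,0],[0.03,0.003,0.16],1],
    [[0,0.16,0],[0.03,0.003,0.16],1]
  ]
}}

```text
time_s: 8.52
eef_pos: [0.532, 0.0339, 0.1895]
tcp_rot: [[0.009, -0.22, 0.975], [0.039, 0.975, 0.22], [-0.999, 0.036, 0.017]]
ft_force: [-0.2, 0.1, -0.4]
gripper_width: 1.003
```

```bash
python3 snap.py w5; python3 -c "
from tgt import *
cv2.imwrite('pics/scene5.png',r.get_image('scene')[:,:,::-1])"
```

```text
8.525 [0.532  0.0339 0.1895] [[0.009, -0.22, 0.975], [0.039, 0.975, 0.22], [-0.999, 0.036, 0.017]] [ 0.04  0.28 -0.05  1.23  0.04 -0.18] [-0.2  0.1 -0.4] 1.0029056794855111
```

View pics/w5.png

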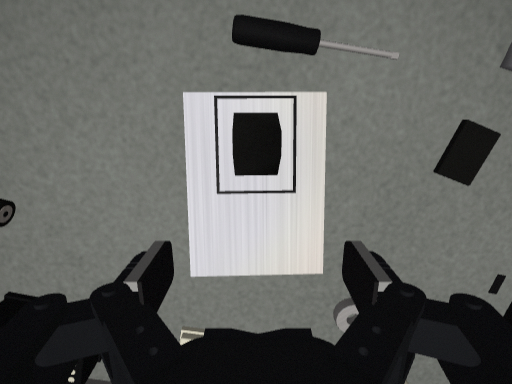

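```bash
python3 - <<'E'
from wfit import *
import wfit as w
a=np.radians(-10);Ry=np.array([[np.cos(a),0,np.sin(a)],[0,1,0],[-np.sin(a),0,np.cos(a)]])
for z in (.0397,.042):
    o=wfit.__wrapped__ if 0 else w.wfit('w5',CH@Ry.T,(224,104,66,80),[.4985,.0303,.225],z);print(z,o.x,np.degrees(o.x[2]),o.fun)
E
```

```text
0.0397 [0.49841873 0.03025785 0.22130073] 12.679597903026005 0.03702484417522606
0.042 [0.49855252 0.03038034 0.21318538] 12.214622691655329 0.052322008603283295
```

```bash
python3 -c "
from tgt import *
print(delta(tilt(np.radians(12.9),0),[.5,-.295,.175]))"
```

```text
(array([-0.0388,  0.0112,  0.003 ]), array([-0.0313, -0.3289, -0.0149]))
```

View pics/scene5.png

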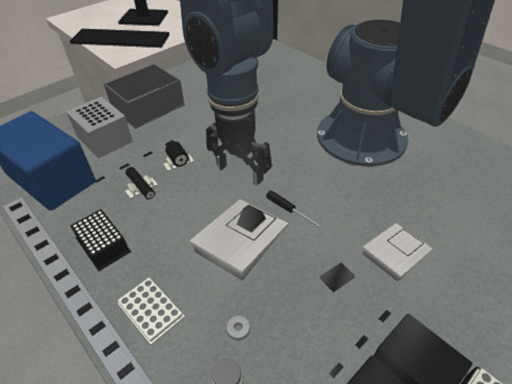

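Chock sits in the outlined place (scene (251,215)). On to the roller.

>>> {"op": "play_rows", "data": {
  "motion": [
    [[-0.039,0.011,0.003],[-0.005,-0.06,-0.01],1],
    [[-0.039,0.011,0.003],[-0.01,-0.12,-0.014],1],
    [[-0.039,0.011,0.003],[-0.016,-0.18,-0.015],1],
    [[-0.039,0.011,0.003],[-0.022,-0.24,-0.015],1],
    [[-0.039,0.011,0.003],[-0.028,-0.3,-0.015],1],
    [[-0.039,0.011,0.003],[-0.031,-0.329,-0.015],1],
    [[-0.039,0.011,0.003],[-0.031,-0.329,-0.015],1],
    [[-0.039,0.011,0.003],[-0.031,-0.329,-0.015],1]
  ]
}}

```text
time_s: 9.62
eef_pos: [0.5, -0.2945, 0.1751]
tcp_rot: [[0.001, -0.223, 0.975], [-0.0, 0.975, 0.223], [-1.0, -0.001, 0.001]]
ft_force: [-0.1, 0.5, 0.7]
gripper_width: 0.996
```

```bash
python3 snap.py w6
```

```text
9.625 [ 0.5    -0.2945  0.1751] [[0.001, -0.223, 0.975], [-0.0, 0.975, 0.223], [-1.0, -0.001, 0.001]] [-0.53  0.39  0.07  1.25  0.   -0.76] [-0.1  0.5  0.7] 0.9955313595441484
```

View pics/w6.png

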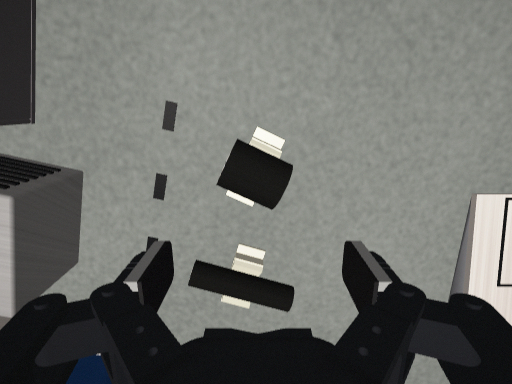

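```bash
python3 - <<'E'
from wfit import *
for z in (.030,.036,.042):
    o=wfit('w6',RO,(205,125,100,95),[.492,-.297,-.2],z);print(z,o.x,np.degrees(o.x[2]),o.fun)
cs,cd=r.get_calibration('scene'),r.get_calibration('side')
p=wfit('w6',RO,(205,125,100,95),[.492,-.297,-.2],.036).x
for s in(1,-1):
    e=np.array([p[0],p[1],.036])+Rz(p[2])@[0,s*.03,0]; print(s,e,proj(cs,e),proj(cd,e))
E
```

```text
0.03 [ 0.49555187 -0.29943903 -0.21957006] -12.58043779039163 0.018521111266676
0.036 [ 0.49441284 -0.29955104 -0.21363525] -12.240397977538377 0.03474208452507151
0.042 [ 0.49329734 -0.29991591 -0.24249653] -13.894027489000958 0.08040482428945736
1 [ 0.50077326 -0.27023304  0.036     ] [[180.20807078 159.13105337]] [[279.58797312 152.59937501]]
-1 [ 0.48805242 -0.32886904  0.036     ] [[172.26458413 147.73707256]] [[290.90999231 145.38554672]]
```

>>> {"op": "play_rows", "data": {
  "motion": [
    [[0,0,-0.15],[-0.002,-0.002,-0.02],1],
    [[0,0,-0.3],[-0.004,-0.004,-0.05],1],
    [[0,0,-0.442],[-0.005,-0.005,-0.075],1],
    [[0,0,-0.442],[-0.005,-0.005,-0.085],1],
    [[0,0,-0.442],[-0.005,-0.005,-0.085],1]
  ]
}}

```text
time_s: 10.3
eef_pos: [0.4953, -0.2984, 0.0903]
tcp_rot: [[0.0, 0.21, 0.978], [-0.001, 0.978, -0.21], [-1.0, -0.0, 0.0]]
ft_force: [-0.2, -0.1, -0.2]
gripper_width: 1.004
```

```bash
python3 snap.py w7;python3 - <<'E'
from wfit import *
for z in (.030,.036,.042):
    o=wfit('w7',RO,(180,110,156,150),[.495,-.2995,-.216],z);print(z,o.x,np.degrees(o.x[2]),o.fun)
E
```

```text
10.3 [ 0.4953 -0.2984  0.0903] [[0.0, 0.21, 0.978], [-0.001, 0.978, -0.21], [-1.0, -0.0, 0.0]] [-0.54  0.43 -0.09  1.05 -0.   -0.33] [-0.2 -0.1 -0.2] 1.0040603752610142
0.03 [ 0.4960609  -0.29994564 -0.22687621] -12.999049484754428 0.04469546178343949
0.036 [ 0.49422655 -0.29973732 -0.21948745] -12.575704633971759 0.01634156050955414
0.042 [ 0.49296732 -0.29871875 -0.22201849] -12.720722704211957 0.08295183121019108
```

View pics/w7.png

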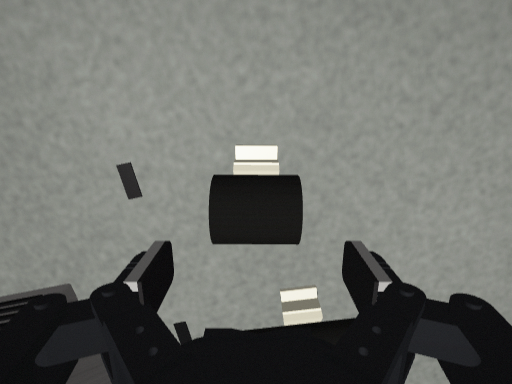

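>>> {"op": "play_rows", "data": {
  "motion": [
    [[0,0,-0.008],[-0.001,-0.0012,-0.03],1],
    [[0,0,-0.008],[-0.001,-0.0012,-0.055],1],
    [[0,0,-0.008],[-0.001,-0.0012,-0.068],1],
    [[0,0,-0.008],[-0.001,-0.0012,-0.0725],1],
    [[0,0,-0.008],[-0.001,-0.0012,-0.0725],1],
    [[0,0,-0.008],[-0.001,-0.0012,-0.0725],1]
  ]
}}

```text
time_s: 11.1
eef_pos: [0.4952, -0.3003, 0.0193]
tcp_rot: [[0.002, 0.219, 0.976], [-0.002, 0.976, -0.219], [-1.0, -0.001, 0.003]]
ft_force: [-0.0, -0.1, 0.8]
gripper_width: 0.996
```

```bash
python3 snap.py w8
```

```text
11.1 [ 0.4952 -0.3003  0.0193] [[0.002, 0.219, 0.976], [-0.002, 0.976, -0.219], [-1.0, -0.001, 0.003]] [-0.55  0.5  -0.19  0.89 -0.   -0.32] [-0.  -0.1  0.8] 0.9957710403259914
```

View pics/w8.png

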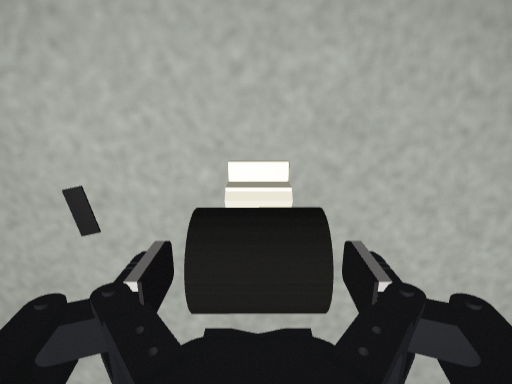

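Roller ends at columns 185 and 333, squarely between the pads (172/343). Closing.

>>> {"op": "play_rows", "data": {
  "motion": [
    [[0,0,0],[-0.001,0,-0.001],0.8],
    [[0,0,0],[-0.001,0,-0.001],0.65],
    [[0,0,0],[-0.001,0,-0.001],0.5],
    [[0,0,0],[-0.001,0,-0.001],0.45],
    [[0,0,0],[-0.001,0,-0.001],0.45]
  ],
  "newtons": 50
}}

```text
time_s: 11.78
eef_pos: [0.4942, -0.3005, 0.0186]
tcp_rot: [[0.003, 0.219, 0.976], [-0.002, 0.976, -0.219], [-1.0, -0.002, 0.003]]
ft_force: [-2.0, 0.4, 6.3]
gripper_width: 0.695
```

```bash
python3 snap.py w9;python3 - <<'E'
from wfit import *
for z in (.033,.036,.039):
    o=wfit('w8',RO,(174,190,168,135),[.4943,-.2997,-.219],z);print(z,o.x,np.degrees(o.x[2]),o.fun)
E
```

```text
11.775 [ 0.4942 -0.3005  0.0186] [[0.003, 0.219, 0.976], [-0.002, 0.976, -0.219], [-1.0, -0.002, 0.003]] [-0.55  0.49 -0.19  0.88 -0.   -0.33] [-2.   0.4  6.3] 0.695435220325438
0.033 [ 0.49554662 -0.30019704 -0.2161061 ] -12.381967184081839 0.03896787128630843
0.036 [ 0.49414342 -0.29976961 -0.21987282] -12.59778466290097 0.010414077645772232
0.039 [ 0.49336478 -0.29933988 -0.21867413] -12.529104987565175 0.061771967324485096
```

View pics/w9.png

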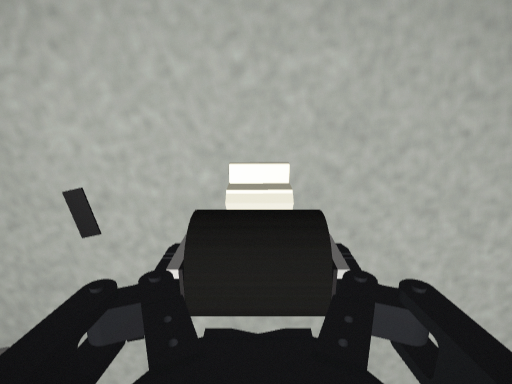

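>>> {"op": "play_rows", "data": {
  "motion": [
    [[0,0,0],[0,0,0.02],0.45],
    [[0,0,0],[0,0,0.07],0.45],
    [[0,0,0],[0,0,0.11],0.45],
    [[0,0,0.1],[0.01,0.06,0.12],0.45],
    [[0,0,0.2],[0.02,0.12,0.12],0.45],
    [[0,0,0.3],[0.03,0.18,0.12],0.45],
    [[0,0,0.4],[0.04,0.24,0.12],0.45],
    [[0,0,0.443],[0.049,0.3,0.12],0.45],
    [[0,0,0.443],[0.054,0.34,0.12],0.45],
    [[0,0,0.443],[0.054,0.341,0.12],0.45],
    [[0,0,0.443],[0.054,0.341,0.12],0.45]
  ]
}}

```text
time_s: 13.2
eef_pos: [0.548, 0.0403, 0.1385]
tcp_rot: [[0.003, -0.221, 0.975], [-0.001, 0.975, 0.221], [-1.0, -0.002, 0.003]]
ft_force: [0.2, -0.1, -2.4]
gripper_width: 0.698
```

```bash
python3 snap.py w10;python3 -c "
from tgt import *
print(delta(tilt(np.radians(12.8),0),[.5423+.0039,.0396+.0009,.050]))"
```

```text
13.2 [0.548  0.0403 0.1385] [[0.003, -0.221, 0.975], [-0.001, 0.975, 0.221], [-1.0, -0.002, 0.003]] [ 0.07  0.34 -0.09  1.13 -0.   -0.15] [ 0.2 -0.1 -2.4] 0.6975333224789457
(array([0.0012, 0.003 , 0.0016]), array([-0.0018,  0.0007, -0.0885]))
```

View pics/w10.png

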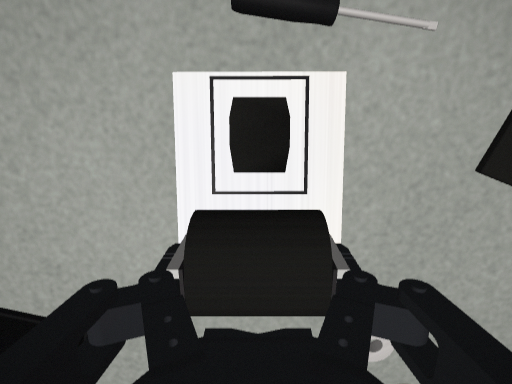

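>>> {"op": "play_rows", "data": {
  "motion": [
    [[0.001,0.003,0.0016],[-0.0018,0.0007,-0.04],0.45],
    [[0.001,0.003,0.0016],[-0.0018,0.0007,-0.07],0.45],
    [[0.001,0.003,0.0016],[-0.0018,0.0007,-0.084],0.45],
    [[0.001,0.003,0.0016],[-0.0018,0.0007,-0.0885],0.45],
    [[0.001,0.003,0.0016],[-0.0018,0.0007,-0.0885],0.45],
    [[0.001,0.003,0.0016],[-0.0018,0.0007,-0.0885],0.45]
  ]
}}

```text
time_s: 14.0
eef_pos: [0.5469, 0.0405, 0.051]
tcp_rot: [[0.002, -0.222, 0.975], [-0.0, 0.975, 0.222], [-1.0, -0.0, 0.001]]
ft_force: [-0.5, -0.7, -2.1]
gripper_width: 0.697
```

```bash
python3 snap.py w11;python3 - <<'E'
from tgt import *
import wfit as w
print(delta(tilt(np.radians(12.8),0),[.5423+.0029,.0396+.0007,.0379]))
a=np.radians(-10);Ry=np.array([[np.cos(a),0,np.sin(a)],[0,1,0],[-np.sin(a),0,np.cos(a)]])
o=w.wfit('w10',CH@Ry.T,(218,86,84,96),[.4985,.0303,.225],.0397);print(o.x,np.degrees(o.x[2]),o.fun)
E
```

```text
14.0 [0.5469 0.0405 0.051 ] [[0.002, -0.222, 0.975], [-0.0, 0.975, 0.222], [-1.0, -0.0, 0.001]] [ 0.07  0.41 -0.23  0.93 -0.   -0.15] [-0.5 -0.7 -2.1] 0.6966317351570407
(array([0.0001, 0.0014, 0.    ]), array([-0.0016, -0.0002, -0.013 ]))
[0.49904371 0.0303643  0.22335247] 12.79715400319577 0.040983484931669464
```

View pics/w11.png

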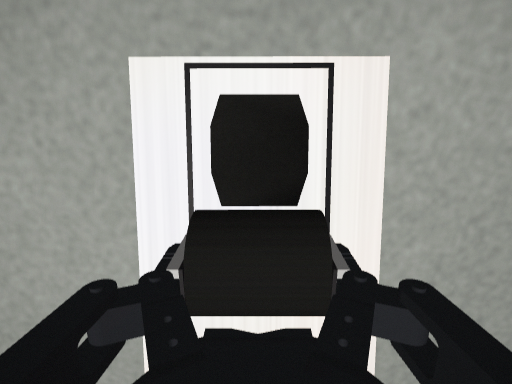

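>>> {"op": "play_rows", "data": {
  "motion": [
    [[0,0.0014,0],[-0.0016,-0.0002,-0.005],0.45],
    [[0,0.0014,0],[-0.0016,-0.0002,-0.009],0.45],
    [[0,0.0014,0],[-0.0016,-0.0002,-0.012],0.45],
    [[0,0.0014,0],[-0.0016,-0.0002,-0.0125],0.45],
    [[0,0.0014,0],[-0.0016,-0.0002,-0.0125],0.45]
  ]
}}

```text
time_s: 14.68
eef_pos: [0.5452, 0.0403, 0.0384]
tcp_rot: [[-0.0, -0.222, 0.975], [-0.0, 0.975, 0.222], [-1.0, -0.0, -0.0]]
ft_force: [0.4, 0.5, -1.5]
gripper_width: 0.697
```

>>> {"op": "play_rows", "data": {
  "motion": [
    [[0,0,0],[-0.0012,-0.0003,-0.0008],0.45],
    [[0,0,0],[-0.0022,-0.0005,-0.0011],0.45],
    [[0,0,0],[-0.0025,-0.0006,-0.0012],0.45],
    [[0,0,0],[-0.0025,-0.0006,-0.0012],0.45]
  ]
}}

```text
time_s: 15.18
eef_pos: [0.5432, 0.0398, 0.0376]
tcp_rot: [[0.001, -0.222, 0.975], [-0.0, 0.975, 0.222], [-1.0, -0.0, 0.001]]
ft_force: [1.7, 1.1, 5.3]
gripper_width: 0.698
```

>>> {"op": "play_rows", "data": {
  "motion": [
    [[0,0,0],[-0.0008,-0.0002,-0.0002],0.45],
    [[0,0,0],[-0.0008,-0.0002,-0.0002],0.45],
    [[0,0,0],[-0.0008,-0.0002,-0.0002],0.45]
  ]
}}

```text
time_s: 15.55
eef_pos: [0.5424, 0.0396, 0.0374]
tcp_rot: [[0.001, -0.222, 0.975], [0.0, 0.975, 0.222], [-1.0, -0.0, 0.001]]
ft_force: [0.7, 0.2, 4.6]
gripper_width: 0.694
```

```bash
python3 snap.py w12
```

```text
15.55 [0.5424 0.0396 0.0374] [[0.001, -0.222, 0.975], [0.0, 0.975, 0.222], [-1.0, -0.0, 0.001]] [ 0.07  0.42 -0.26  0.89 -0.   -0.15] [0.7 0.2 4.6] 0.6940303652598332
```

View pics/w12.png

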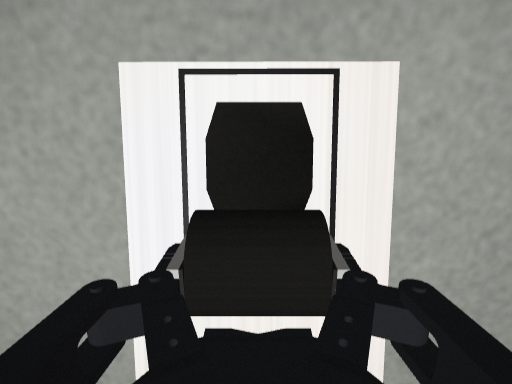

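The roller lies against the chock (they meet at row 210) and the chock is still square in the outline. Releasing gently.

>>> {"op": "play_rows", "data": {
  "motion": [
    [[0,0,0],[0,0,0],0.74],
    [[0,0,0],[0,0,0],0.78],
    [[0,0,0],[0,0,0],0.85],
    [[0,0,0],[0,0,0],1],
    [[0,0,0],[0,0,0],1],
    [[0,0,0],[0,0,0],1]
  ],
  "newtons": 20
}}

```text
time_s: 16.35
eef_pos: [0.5424, 0.0395, 0.0374]
tcp_rot: [[0.001, -0.222, 0.975], [0.0, 0.975, 0.222], [-1.0, -0.0, 0.001]]
ft_force: [-0.2, 0.2, 1.1]
gripper_width: 1.0
```

```bash
python3 snap.py w13
```

```text
16.35 [0.5424 0.0395 0.0374] [[0.001, -0.222, 0.975], [0.0, 0.975, 0.222], [-1.0, -0.0, 0.001]] [ 0.07  0.42 -0.26  0.89 -0.   -0.15] [-0.2  0.2  1.1] 1.000081386572
```

View pics/w13.png

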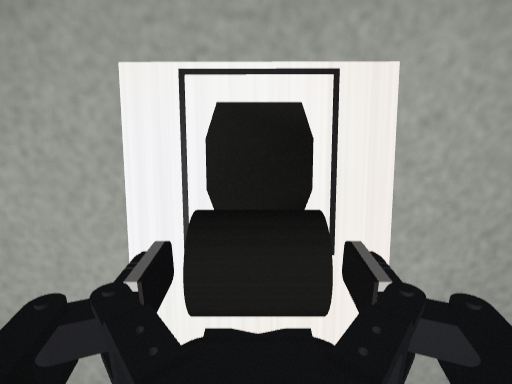

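Nothing moved on release, and both fingers are clear (pads at 172/343, roller 184–333). Retreating straight up.

>>> {"op": "play_rows", "data": {
  "motion": [
    [[0,0,0],[0,0,0.015],1],
    [[0,0,0],[0,0,0.05],1],
    [[0,0,0],[0,0,0.1],1],
    [[0,0,0],[0,0,0.15],1],
    [[0,0,0],[0.03,0.007,0.16],1],
    [[0,0,0],[0.03,0.007,0.16],1],
    [[0,0,0],[0.03,0.007,0.16],1]
  ]
}}

```text
time_s: 17.27
eef_pos: [0.572, 0.0465, 0.1976]
tcp_rot: [[0.001, -0.222, 0.975], [-0.0, 0.975, 0.222], [-1.0, -0.0, 0.001]]
ft_force: [-0.8, 0.3, 1.1]
gripper_width: 1.002
```

```bash
python3 snap.py w14; python3 -c "
from h import *
a=r.get_image('scene')[150:300,150:330,::-1].repeat(3,0).repeat(3,1)
cv2.imwrite('pics/sc14.png',a)"
```

```text
17.275 [0.572  0.0465 0.1976] [[0.001, -0.222, 0.975], [-0.0, 0.975, 0.222], [-1.0, -0.0, 0.001]] [ 0.08  0.37  0.1   1.29 -0.   -0.14] [-0.8  0.3  1.1] 1.0024057811202602
```

View pics/w14.png

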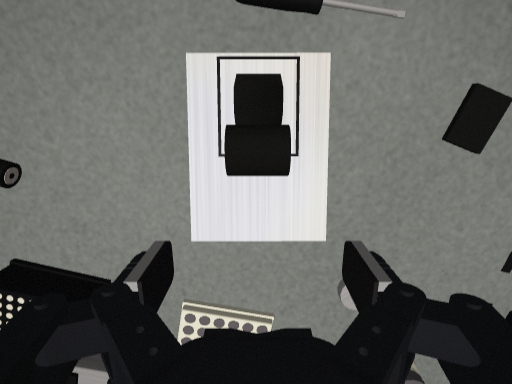

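View pics/sc14.png

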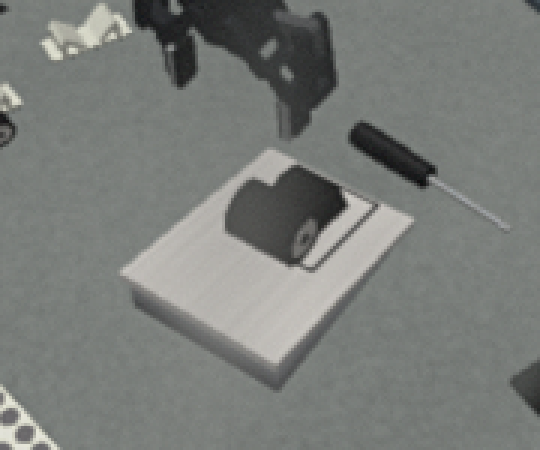

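The roller lies along the chock, still in the outline. I'll wait 0.6 s and check for drift.

>>> {"op": "play_rows", "data": {
  "motion": [
    [[0,0,0],[0,0,0],1],
    [[0,0,0],[0,0,0],1],
    [[0,0,0],[0,0,0],1],
    [[0,0,0],[0,0,0],1],
    [[0,0,0],[0,0,0],1]
  ]
}}

```text
time_s: 18.0
eef_pos: [0.5717, 0.0464, 0.1973]
tcp_rot: [[0.0, -0.222, 0.975], [-0.0, 0.975, 0.222], [-1.0, -0.0, 0.0]]
ft_force: [0.1, 0.1, 0.2]
gripper_width: 1.004
```

```bash
python3 snap.py w15; python3 - <<'E'
from h import *
from scipy.optimize import minimize
import pickle
a,b=[cv2.imread(f'pics/w{i}.png',0).astype(int)[60:200,190:330] for i in(14,15)];print('max diff',abs(a-b).max(),abs(a-b).mean())
# joint fit of chock + roller outline
t=np.radians(-10);Ry=np.array([[np.cos(t),0,np.sin(t)],[0,1,0],[-np.sin(t),0,np.cos(t)]])
c=r.get_calibration('wrist');s=pickle.load(open('pics/w15.pkl','rb'));W=wristW(c,s)
x,y,k=222,66,4
g=cv2.resize(cv2.imread('pics/w15.png',0)[66:182,222:296],None,fx=k,fy=k,interpolation=cv2.INTER_CUBIC);m=g<60
m=cv2.morphologyEx(m.astype(np.uint8),cv2.MORPH_OPEN,np.ones((25,25))).astype(bool)
def cost(p):
    im=np.zeros(m.shape,np.uint8)
    for V,q in((CH@Ry.T,[p[0],p[1],.0397,p[2]]),(RO,[p[3],p[4],.0548,p[5]])):
        h=cv2.convexHull(((proj(c,V@Rz(q[3]).T+q[:3],W)-[x,y]+.5)*k-.5).astype(np.float32))
        cv2.fillConvexPoly(im,np.round(h*16).astype(int),1,shift=4)
    return (im.astype(bool)^m).mean()
p0=np.array([.4985,.0303,.224,.5424,.0403,.224])
o=minimize(cost,p0,method='Nelder-Mead',options=dict(initial_simplex=np.vstack([p0,p0+np.diag([.003,.003,.05]*2)]),maxiter=3000,xatol=1e-5,fatol=1e-6))
p=o.x;d=Rz(-.2243)@np.array([p[3]-p[0],p[4]-p[1],0]);print(p.round(4),o.fun,'roller from chock in ramp axes',d.round(4),'yaws',np.degrees(p[[2,5]]))
E
```

```text
18.0 [0.5717 0.0464 0.1973] [[0.0, -0.222, 0.975], [-0.0, 0.975, 0.222], [-1.0, -0.0, 0.0]] [ 0.08  0.37  0.1   1.29 -0.   -0.14] [0.1 0.1 0.2] 1.0039922229775535
max diff 80 1.757704081632653
[0.4989 0.0303 0.221  0.5416 0.0397 0.2242] 0.012843662628145387 roller from chock in ramp axes [ 0.0437 -0.0003  0.    ] yaws [12.66085883 12.84501332]
```

```bash
python3 -c "
from plant import r
r.close_job();s=r.observe();print(s['time_s'],s['ft_force'].round(1))"
```

```text
the job is handed in; nothing more can be done
the job is handed in; nothing more can be done
```

I set the chock down on the outlined place, square across the slope, and let go. Then I took the thick roller by its ends, lowered it onto the ramp against the chock's uphill side, and let go there. I handed the job in at about 18 s with the gripper open and clear.

**Last checks:**
- **Chock:** it came out within about 1 mm and 0.3° of its target, with the ramp measured at 12.9° and the chock at 12.7°.
- **Roller:** it lies along the chock (12.8°), centred across to 0.3 mm. The roller centre measured 43.7 mm uphill of the chock's, against the expected 45 mm, which is within camera accuracy.
- **Rest:** neither piece visibly moved on release. Force readings stayed around 11 N or less at the end of each move.

**Disagreements:**
- The scene and side cameras put the ramp about 3.5 mm lower, and the mark about 2 mm nearer the robot, than the wrist camera and contact did. I went by the wrist camera and contact.
- The picture comparison over the final 0.7 s wait was not exactly zero. I put that down to a slight shift of the camera (0.3 mm), because the fitted poses still matched the placing.

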